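# Load the balance and hold its counter-spring slide at the mark

## Task

Check the bench's spring balance: stand the large brass check weight upright on the pan, inside the engraved ring, setting it down gently so the pan is not driven to its stop, and let go of it. Then pull the spring-return slide with the black handle until its red pointer lies within the green band, and finish the job still holding it there, because it springs back if released. Leave the small steel weight, the jar and the vial where they stand.

Things in the scene. Friction and masses are not known exactly. Their poses are not given: they have to be found in the camera images.
- weight: the large brass check weight, 0.45 kg, loose, standing on the bench: plain cylinder 40 mm in diameter and 44 mm tall, with a 24 mm knob on a short neck above it, 66 mm tall in all. Origin: centre of its underside, z up. Easily gripped round the cylinder.
- small_weight: small steel weight, 28 mm in diameter, 48 mm tall in all, loose, not to be disturbed. Origin: centre of its underside.
- jar: glass jar with white lid, 60 mm in diameter, 62 mm tall, loose, not to be disturbed. Origin: centre of its underside.
- vial: clear upright vial with red cap, 32 mm in diameter, 64 mm tall, loose, not to be disturbed. Origin: centre of its underside.
- balance: the balance's grey housing, fixed to the bench, 170 mm (x) by 260 mm (y) by 60 mm high. Origin: centre of its underside; x axis points to its back, y to its left, z up. The pan is on its left half and the slide runs along x on top of its right half; the handle is pulled towards the front (-x).
- pan_center (a point): centre of the top face of the steel pan, 90 mm above the bench when empty; flat disc 100 mm in diameter with an engraved black ring of 64 mm inner diameter round its centre. Axes as the balance's.
- pan (a joint): how far the pan has sunk, m: 0 empty, 0.0046 under the large weight at rest, 0.014 on its stop. Spring 1000 N/m.
- handle (a point): middle of the slide's upright black handle, 14 mm thick (along the pull) by 34 mm wide by 44 mm tall. This point is 90 mm above the bench, the handle's top 112 mm, the steel carriage under it 68 mm (44 mm along the pull by 36 mm wide), the housing's top 60 mm. Axes as the balance's; moves along the balance's -x when pulled.
- slide (a joint): how far the slide is pulled out, m: 0 home, 0.085 at its end stop. Its spring pulls back with about 2.7 N at home plus 90 N/m (9 N at 0.07) and returns it when let go.
- pointer (a point): tip of the slide's red pointer, at the handle's place along the pull and 34 mm to the right (-y) of it, 68 mm above the bench. Moves with the slide. Axes as the balance's.
- mark: the green band, a tile fixed on the housing's top beside the slide: 12 mm along the pull (x), 20 mm wide, 4 mm high. Origin: centre of its underside, x axis as the balance's. The slide must come out 30 to 70 mm from home, depending on where the band is set.
Things that resemble listed ones, but are neither listed nor needed, are in the scene too. Several things look just like the weight: the one meant starts farthest to the robot's left.

How it is judged:
By the outcome, as a careful person would: the job done as asked, in the order asked, and still so for the second after the job is handed in, while the arm keeps its last pose, push and grip.
It also fails if it takes over 53 s, if anything falls off the work surface, if the arm or the gripper's body presses on something with over 40 N, if the wrist force passes 120 N, or if a joint passes its speed limit or range.

## Robot

A 7-joint arm with a two-finger parallel gripper is mounted at the origin on the work surface. World frame = base frame: x ahead of the robot, y to its left, z up, the work surface at z = 0. Lengths are in m, angles in degrees, forces in N, time in s.
With the tool pointing down it reaches from about 0.425 to 0.875 m from the base axis. Payload 4.7 kg.
Tool frame: the origin (TCP) lies at the very end of the fingers, on their centre line; the grasp point (between the pads) lies 19 mm behind it; z points along the fingers, y is the line along which they close (so a half turn about z gives the same grasp; the last joint's range is limited). The gripper opens to 85 mm and grips with 20 to 120 N. Pads are 22 mm wide; open, the fingers measure 114 mm over their backs; the gripper's body (76 mm by 85 mm) begins 54 mm behind the grasp point. The pads swing forward as they close: fully open they stand 13 mm farther back than shut.
Start: joints at [-68.119, 18.392, -4.016, 83.108, 1.295, 78.541, -3.26], TCP at [0.234, 0.607, 0.231] pointing down, gripper open.
Joint ranges: [-163.93, 163.93], [-17.29, 119.83], [-79.2, 71.16], [3.27, 140.29], [-89.18, 269.18], [5.43, 117.66], [-154.24, 154.24]. Speed limits (degrees/s): [147.25, 147.25, 180, 180, 180, 180, 180].

## Interface

Orientations are given as a 3x3 rotation matrix whose columns are the frame's x, y, z axes.
In Python, from rig import r, optics, job gives the robot as it stands.
- The arm moves only by the shell command python3 -m jog 'ROWS' [FORCE]. ROWS is JSON, a list of rows, each a list of 7 numbers: the finger opening in mm, from 0 to 85.4, then the shift along the tool's x, y, z in mm, then the turn, a rotation vector about the tool's x, y, z in degrees. In form: [[grip, tx, ty, tz, rx, ry, rz], ...]. A call has 1 to 8 rows; each row is the pose to reach, as a shift and turn from the pose commanded when the call began, along the tool's axes at that moment; what a row does not reach only later rows make up. A row lasts 1/12 s, in which the tool goes at most 41.7 mm and 7.16 degrees, less where a joint would pass 70% of its speed; a pose out of reach is approached as far as the arm can. A call with a gripper value outside its range is refused whole. The fingers move at their own pace and stop on an object; FORCE is the grip in N (left out, the last holds). Time passes only in rows, so rows that repeat a pose let the fingers close. It gives the time, the measured TCP pose, the force, the opening and the grip force at its end, in the units of the state.
- r.sense(): the state, without advancing time (a new reading comes with each control period).
- optics.grab_frame(name): name is "scene" or "side" or "wrist"; returns a dict with "image" (420x560x3 uint8, red, green, blue), "fx", "fy", "cx", "cy" (pixels), "rvec" (rotation vector, rad) and "tvec" (3), from world to camera coordinates, as OpenCV has them. Camera axes: x right, y down, z forward; pixel columns grow to the right and rows downward; lengths in m; the calibration is good to about 2 mm. A picture is of the moment at which its call begins. There is no depth.
- job.job_done(): hands the job in; it is judged then, once.
The state is a dict: "time_s": time; "joints": joint angles; "qd": joint speeds; "effort": joint torques, N m; "tcp_pos": TCP position; "ee_rot": TCP orientation; "ft_force": force on the tool from outside, world axes, zero at the start; "ft_torque": the same for the moment, N m; "grip_width": opening from 0.0 (shut) to 1.0 (fully open); "finger_force": force on a finger pad.
Only numpy, scipy, OpenCV 4.12 (cv2) and the standard library are available. Lean on these libraries where they do the work, as an engineer would, in place of code of your own. Each camera call takes 0.05 s, during which the arm holds its last target. There are 200 camera calls.

## Working session

There is one attempt and no reset: what is moved stays moved. The work goes in short steps, Python scripts to look and compute and a shell command to move; the robot and the scene stay as the last step left them, time stands still between calls to the robot, and variables do not carry over. Pictures are saved under pics/ and viewed, at most 12 in all, crops included, and the job is handed in when it is done.

```bash
mkdir -p pics; cat > h.py <<'E'
import numpy as np, cv2
from rig import r, optics, job
def snap(n,f):
    d=optics.grab_frame(n); np.savez('pics/'+f+'.npz',**d); cv2.imwrite('pics/'+f+'.png',d['image'][:,:,::-1]); return d
def load(f): return np.load('pics/'+f+'.npz')
def ray(d,u,v):
    R=cv2.Rodrigues(d['rvec'])[0]; c=-R.T@d['tvec'].ravel()
    return c, R.T@np.array([(u-d['cx'])/d['fx'],(v-d['cy'])/d['fy'],1.])
def atz(d,u,v,z):
    c,k=ray(d,u,v); return c+k*(z-c[2])/k[2]
def tri(*obs):
    A=np.zeros((3,3));b=np.zeros(3)
    for d,u,v in obs:
        c,k=ray(d,u,v);k=k/np.linalg.norm(k);P=np.eye(3)-np.outer(k,k);A+=P;b+=P@c
    return np.linalg.solve(A,b)
def proj(d,p): return cv2.projectPoints(np.array(p,float).reshape(-1,1,3),d['rvec'],d['tvec'],np.array([[d['fx'],0,d['cx']],[0,d['fy'],d['cy']],[0,0,1.]]),None)[0].reshape(-1,2)
E
python3 - <<'E'
from h import *
a=snap('scene','s0');b=snap('side','d0');c=snap('wrist','w0')
for d in (a,b,c): print(ray(d,280,210))
im=np.vstack([np.hstack([a['image'],b['image']])]);cv2.imwrite('pics/sd0.png',cv2.resize(im,(800,300))[:,:,::-1])
print(r.sense())
E
```

```text
(array([1.12077723, 0.56627027, 0.6412258 ]), array([-0.54225006, -0.60858489, -0.57979578]))
(array([0.50326875, 0.56947539, 0.79809604]), array([ 0.03846686, -0.66063893, -0.74996694]))
(array([0.16851429, 0.63077882, 0.37266928]), array([ 0.25858103, -0.09061461, -0.96178402]))
{'time_s': 0.15, 'joints': array([-68.11782558,  18.42872348,  -4.01724634,  83.15842588,
         1.29517344,  78.54127978,  -3.25994875]), 'qd': array([-0.03361949, -0.11962137,  0.09100392, -0.18298091,  0.03654923,
       -0.0004253 , -0.06705417]), 'effort': array([ 1.92998249e-05, -4.94092441e+01, -3.82663915e-01, -3.14685345e+01,
        1.31036449e-02,  8.17982596e-03, -3.09874929e-05]), 'tcp_pos': array([0.23360757, 0.60613642, 0.23048525]), 'ee_rot': array([[-9.33135160e-01,  3.59525485e-01, -4.45453034e-04],
       [ 3.59525752e-01,  9.33134137e-01, -1.38444701e-03],
       [-8.20765518e-05, -1.45202802e-03, -9.99998942e-01]]), 'ft_force': array([-0.32265372, -0.3186075 ,  0.73379813]), 'ft_torque': array([ 0.01807407,  0.00846158, -0.05147555]), 'finger_force': 0.0, 'grip_width': 1.004186241534504}
```

View pics/s0.png

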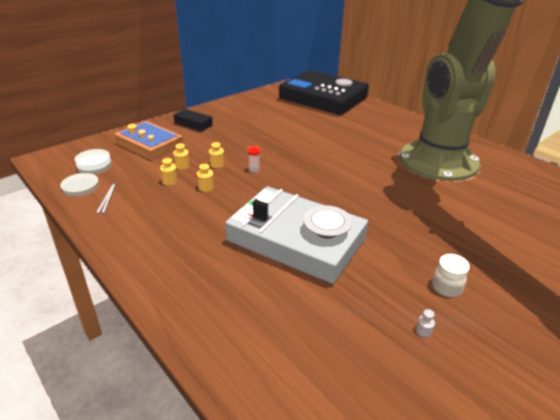

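View pics/d0.png

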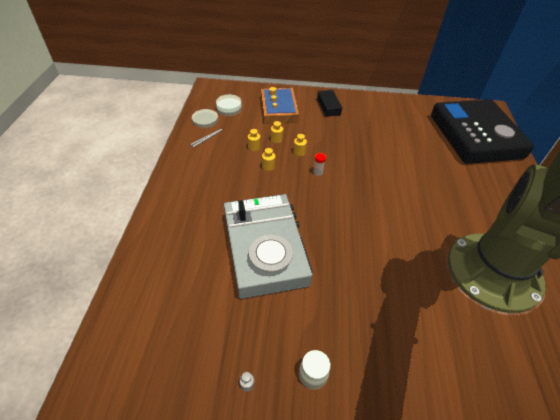

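The brass look-alikes in the scene view are at (168,175), (181,159), (216,158) and (205,181). In the side view they are at (254,142), (277,134), (300,147) and (268,161). I'll compute their y values and enlarge the image.

```bash
python3 - <<'E'
from h import *
a=load('s0');b=load('d0')
for n,p,q in [('A',(168,163),(254,132)),('B',(181,149),(277,125)),('C',(216,148),(300,138)),('D',(205,170),(268,152)),('vial',(254,150),(320,157)),('jar',(453,265),(315,364)),('small',(428,315),(247,377)),('pan',(328,221),(270,252))]:
    print(n,tri((a,*p),(b,*q)).round(3))
s=a['image'][130:275,140:380]; t=b['image'][110:300,200:350]
s=cv2.resize(s,None,fx=2.2,fy=2.2,interpolation=cv2.INTER_CUBIC)
t=cv2.resize(t,None,fx=600/190*0.0+1.8,fy=1.8,interpolation=cv2.INTER_CUBIC)
H=max(s.shape[0],t.shape[0]);im=np.zeros((H,s.shape[1]+t.shape[1],3),np.uint8)
im[:s.shape[0],:s.shape[1]]=s;im[:t.shape[0],s.shape[1]:]=t;print(im.shape,s.shape)
cv2.imwrite('pics/c1.png',im[:,:,::-1])
E
```

```text
A [ 0.655 -0.403  0.052]
B [ 0.587 -0.452  0.05 ]
C [ 0.508 -0.396  0.049]
D [ 0.6   -0.313  0.051]
vial [ 0.444 -0.306  0.058]
jar [0.436 0.299 0.055]
small [0.564 0.333 0.037]
pan [0.55  0.073 0.085]
(342, 798, 3) (319, 528, 3)
```

View pics/c1.png

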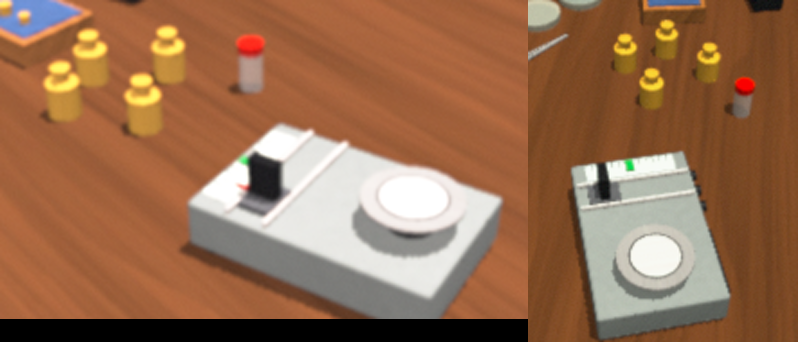

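The enlarged crop shows four identical brass weights. D, at scene (205,181) and side (268,161), has the largest y (-0.313, against -0.396 to -0.45 for the others), so it is the farthest left and the one meant. The handle is at its far (+x) end and the pull is towards the robot. I'll go over the balance first and take a close look on the way.

```bash
cat >> h.py <<'E'
def rel(p,ydir=None):
    "shift mm (tool axes) to bring TCP to p; turn deg so that tool y lies along ydir, z down"
    s=r.sense();R=s['ee_rot'];out=[(R.T@(np.array(p)-s['tcp_pos'])*1000).round(1)]
    if ydir is not None:
        y=np.array([*ydir,0.]);y/=np.linalg.norm(y);z=np.array([0,0,-1.]);T=np.c_[np.cross(y,z),y,z]
        out.append(np.degrees(cv2.Rodrigues(R.T@T)[0].ravel()).round(2))
    print('rel',*out)
E
python3 -c "
from h import *
rel([.56,0,.27],[1,0])"
```

```text
rel [-522.5 -448.3  -38.8] [-7.000e-02  5.000e-02  6.893e+01]
```

```bash
python3 -m jog '[[85,-30,-26,-3,0,0,4],[85,-60,-52,-6,0,0,10],[85,-90,-78,-10,0,0,17],[85,-120,-103,-14,0,0,24],[85,-150,-129,-18,0,0,31],[85,-180,-155,-22,0,0,38],[85,-210,-180,-26,0,0,45],[85,-240,-206,-30,0,0,52]]'; python3 -c "
from h import *
rel([.56,0,.27],[1,0])"
```

```text
time_s: 0.82
tcp_pos: [0.3841, 0.3261, 0.2614]
ee_rot: [[-0.286, 0.958, -0.0], [0.958, 0.286, 0.0], [0.0, -0.0, -1.0]]
ft_force: [0.6, 0.5, 0.4]
grip_width: 0.995
finger_force: 0.0
rel [-362.8   75.5   -8.7] [-0.000e+00 -1.000e-02  1.659e+01]
```

```bash
python3 -m jog '[[85,-40,8,-2,0,0,6],[85,-80,17,-4,0,0,12],[85,-120,25,-5,0,0,16.5],[85,-160,33,-6,0,0,16.5],[85,-200,42,-7,0,0,16.5],[85,-240,50,-8,0,0,16.5],[85,-280,58,-9,0,0,16.5],[85,-315,66,-9,0,0,16.5]]'; python3 -m jog '[[85,-20,0,0,0,0,0],[85,-30,0,0,0,0,0],[85,-33,0,0,0,0,0],[85,-33,0,0,0,0,0]]'; python3 -c "
from h import *
snap('wrist','w1')"
```

```text
time_s: 1.48
tcp_pos: [0.5392, 0.0429, 0.2706]
ee_rot: [[-0.006, 1.0, 0.001], [1.0, 0.006, -0.0], [-0.0, 0.001, -1.0]]
ft_force: [0.5, -0.0, -0.0]
grip_width: 0.997
finger_force: 0.0
time_s: 1.82
tcp_pos: [0.5383, 0.0133, 0.2702]
ee_rot: [[-0.007, 1.0, -0.0], [1.0, 0.007, 0.001], [0.001, -0.0, -1.0]]
ft_force: [-0.2, 1.1, 0.1]
grip_width: 0.996
finger_force: 0.0
```

View pics/w1.png

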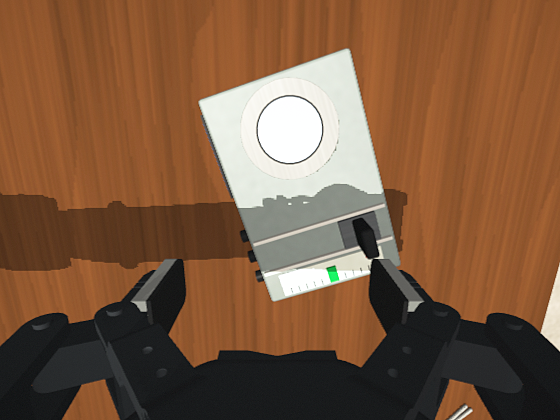

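The wrist view shows the ring centre at (290,129), the handle top near (364,232), the green band at (334,273), and housing top corners at (199,101), (348,50), (272,300) and (398,265). I'll compute positions and the balance's yaw, with an enlarged crop of the slide.

```bash
python3 - <<'E'
from h import *
w=load('w1');a=load('s0');b=load('d0')
P={k:atz(w,*k,.06) for k in [(199,101),(348,50),(272,300),(398,265),(253,245),(385,207)]}
for k,p in P.items(): print(k,p.round(4))
for x,y in [((199,101),(348,50)),((253,245),(385,207)),((272,300),(199,101)),((398,265),(348,50))]:
    d=P[y]-P[x];print(np.degrees(np.arctan2(d[1],d[0])),np.linalg.norm(d))
print('pan',atz(w,290,129,.09),tri((w,290,129),(a,328,220),(b,270,252)))
print('mark',atz(w,334,273,.064))
print('weight in w1?',proj(w,[.6,-.313,.06]))
c=cv2.resize(w['image'][195:310,235:415],None,fx=4.2,fy=4.2,interpolation=cv2.INTER_CUBIC)
cv2.imwrite('pics/c2.png',c[:,:,::-1])
rel([.6,-.27,.25],[np.cos(np.radians(17)),np.sin(np.radians(17))])
E
```

```text
(199, 101) [0.4533 0.1025 0.06  ]
(348, 50) [0.6094 0.1533 0.06  ]
(272, 300) [ 0.5323 -0.1381  0.06  ]
(398, 265) [ 0.6881 -0.0879  0.06  ]
(253, 245) [ 0.5089 -0.0627  0.06  ]
(385, 207) [ 0.6644 -0.0136  0.06  ]
18.01866048810069 0.16422894272404018
17.50157198410472 0.16307941304344023
108.17768533211121 0.2532263646421409
108.0650242537239 0.25368245523673827
pan [0.55006606 0.07482719 0.09      ] [0.55011326 0.07424153 0.08805793]
mark [ 0.60865897 -0.09733669  0.064     ]
weight in w1? [[318.86626025 408.19160418]]
rel [-285.2   59.1   19.8] [-1.000e-02 -7.000e-02 -1.647e+01]
```

View pics/c2.png

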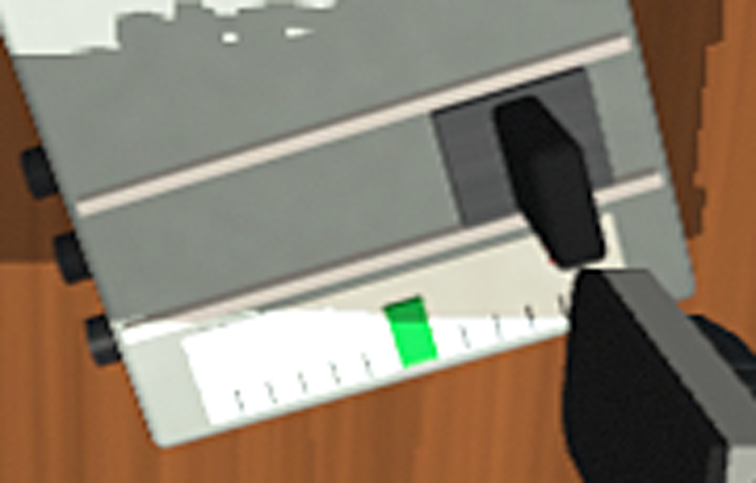

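The crop shows the carriage top centred at crop (522,147), which is full image (359,230). The green band is at crop (412,333), full image (333,274), and the balance yaw is 18°. Next I move above the weight with the tool turned to 18°.

```bash
python3 -m jog '[[85,-25,6,2,0,0,-3],[85,-63,14,5,0,0,-8],[85,-102,22,9,0,0,-14],[85,-140,30,13,0,0,-18],[85,-179,38,17,0,0,-18],[85,-218,46,21,0,0,-18],[85,-250,54,25,0,0,-18],[85,-270,60,30,0,0,-18]]'; python3 -m jog '[[85,-1,0,2,0,0,0],[85,-1,0,2,0,0,0],[85,-1,0,2,0,0,0]]'; python3 - <<'E'
from h import *
w=load('w1');c,h=atz(w,359.3,230,.068),atz(w,333.1,274.3,.064)
ex=np.array([np.cos(np.radians(18)),np.sin(np.radians(18)),0]);print(c,h,'travel',(c-h)@ex,atz(w,371,246,.112))
snap('wrist','w2');print(r.sense()['tcp_pos'])
E
```

```text
time_s: 2.53
tcp_pos: [0.6013, -0.2584, 0.2399]
ee_rot: [[-0.316, 0.949, 0.0], [0.949, 0.316, -0.001], [-0.001, -0.0, -1.0]]
ft_force: [-0.5, 0.4, -0.0]
grip_width: 0.998
finger_force: 0.0
time_s: 2.78
tcp_pos: [0.6019, -0.2545, 0.2378]
ee_rot: [[-0.319, 0.948, -0.001], [0.948, 0.319, 0.002], [0.002, 0.0, -1.0]]
ft_force: [0.3, 0.7, 0.4]
grip_width: 0.989
finger_force: 0.0
[ 0.63429164 -0.03958009  0.068     ] [ 0.60764862 -0.09911387  0.064     ] travel 0.0437359651236051 [ 0.63537544 -0.0415518   0.112     ]
[ 0.60198598 -0.25437613  0.2382154 ]
```

View pics/w2.png

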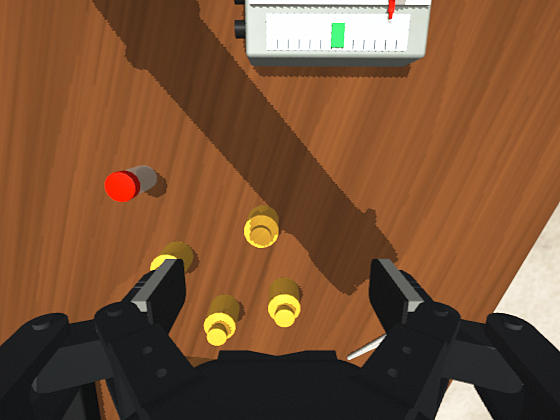

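The wrist view shows the target weight D with its knob top at about (261,237) and shoulder centre at about (261,229). The red pointer tip is at (391,17) and the band centre at (338,35).

```bash
python3 - <<'E'
from h import *
w=load('w2');a=load('s0');b=load('d0')
print('knob',atz(w,261,237,.066),'shoulder',atz(w,261,229,.044),tri((w,261,237),(a,205,168),(b,268,151)))
ex=np.array([np.cos(np.radians(18)),np.sin(np.radians(18)),0])
p,m=atz(w,391,17,.068),atz(w,338,35,.064);print(p,m,(p-m)@ex)
c=cv2.resize(w['image'][190:270,220:310],None,fx=6,fy=6,interpolation=cv2.INTER_CUBIC)
d=cv2.resize(w['image'][0:60,230:440],None,fx=2.5,fy=2.5,interpolation=cv2.INTER_CUBIC)
im=np.zeros((480+150,540,3),np.uint8)[:600];im[:480,:540]=c;im[480:600,:525]=d[:120]
cv2.imwrite('pics/c3.png',im[:,:,::-1])
E
```

```text
knob [ 0.60092178 -0.30789435  0.066     ] shoulder [ 0.59947644 -0.30689688  0.044     ] [ 0.60037455 -0.31083073  0.05739244]
[ 0.64640554 -0.07224548  0.068     ] [ 0.60747253 -0.09950476  0.064     ] 0.04545108121171602
```

View pics/c3.png

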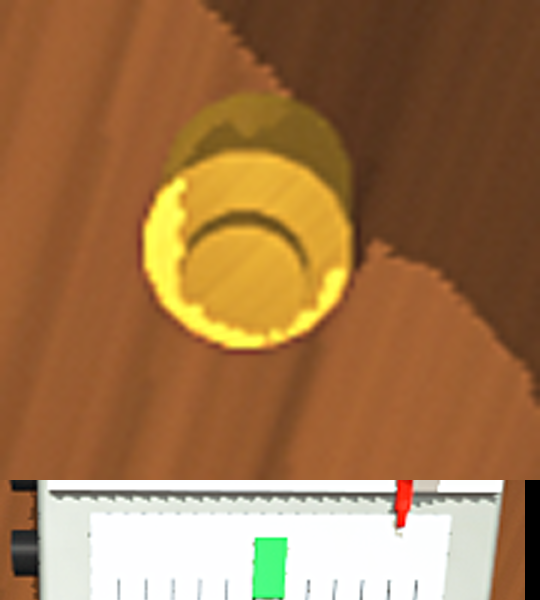

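Shoulder disc centre is at (261.2,231.7) and knob at (260.8,235.3), so the weight is at about (0.600,-0.308). The travel needed is about 45 mm.

```bash
python3 -c "
from h import *
w=load('w2');print(atz(w,261.2,231.7,.044),atz(w,260.8,235.3,.066))
y=[np.cos(np.radians(18)),np.sin(np.radians(18))]
rel([.6,-.308,.11],y);rel([.6,-.308,.012],y)"
```

```text
[ 0.60069423 -0.30993236  0.044     ] [ 0.60012316 -0.3061141   0.066     ]
rel [-50.4 -19.1 128.1] [ 0.05 -0.11  0.65]
rel [-50.6 -19.2 226.1] [ 0.05 -0.11  0.65]
```

```bash
python3 -m jog '[[85,-15,-6,20,0,0,0],[85,-33,-12,50,0,0,0.6],[85,-46,-17,80,0,0,0.6],[85,-50,-19,105,0,0,0.6],[85,-50,-19,128,0,0,0.6],[85,-50,-19,145,0,0,0.6],[85,-50,-19,150,0,0,0.6],[85,-50,-19,150,0,0,0.6]]'; python3 -c "
from h import *
y=[np.cos(np.radians(18)),np.sin(np.radians(18))]
rel([.6,-.308,.012],y)"
```

```text
time_s: 3.5
tcp_pos: [0.5989, -0.3082, 0.0871]
ee_rot: [[-0.309, 0.951, -0.002], [0.951, 0.309, 0.002], [0.003, -0.001, -1.0]]
ft_force: [0.0, 0.9, 0.3]
grip_width: 0.996
finger_force: 0.0
rel [-0.4  1.1 75.1] [-0.06 -0.16 -0.01]
```

```bash
python3 -m jog '[[85,0,1,15,0,0,0],[85,0,1,35,0,0,0],[85,0,1,52,0,0,0],[85,0,1,65,0,0,0],[85,0,1,73,0,0,0],[85,0,1,75,0,0,0],[60,0,1,75,0,0,0],[50,0,1,75,0,0,0]]' 40; python3 -m jog '[[45,0,0,0,0,0,0],[35,0,0,0,0,0,0],[30,0,0,0,0,0,0],[30,0,0,0,0,0,0],[30,0,0,0,0,0,0],[30,0,0,0,0,0,0]]' 40
```

```text
time_s: 4.17
tcp_pos: [0.6005, -0.3112, 0.0143]
ee_rot: [[-0.306, 0.952, 0.002], [0.952, 0.306, -0.001], [-0.001, 0.001, -1.0]]
ft_force: [0.3, -0.3, 0.6]
grip_width: 0.746
finger_force: 0.0
time_s: 4.67
tcp_pos: [0.6008, -0.3112, 0.0147]
ee_rot: [[-0.306, 0.952, 0.002], [0.952, 0.306, -0.001], [-0.001, 0.002, -1.0]]
ft_force: [0.5, -0.1, 5.2]
grip_width: 0.454
finger_force: 41.5
```

Gripped. Next is the lift.

```bash
python3 -m jog '[[30,0,0,-3,0,0,0],[30,0,0,-10,0,0,0],[30,0,0,-25,0,0,0],[30,0,0,-50,0,0,0],[30,0,0,-80,0,0,0],[30,0,0,-110,0,0,0],[30,0,0,-135,0,0,0],[30,0,0,-145,0,0,0]]' 50; python3 -m jog '[[30,0,0,0,0,0,0],[30,0,0,0,0,0,0]]'; python3 - <<'E'
from h import *
w=snap('wrist','w3')
y=[np.cos(np.radians(18)),np.sin(np.radians(18))]
rel([.55,.0745,.165],y)
E
```

```text
time_s: 5.33
tcp_pos: [0.6011, -0.3121, 0.1634]
ee_rot: [[-0.306, 0.952, 0.006], [0.952, 0.306, -0.002], [-0.004, 0.005, -1.0]]
ft_force: [0.3, -0.3, -3.4]
grip_width: 0.456
finger_force: 51.2
time_s: 5.5
tcp_pos: [0.5995, -0.3105, 0.1579]
ee_rot: [[-0.306, 0.952, -0.0], [0.952, 0.306, 0.001], [0.001, -0.0, -1.0]]
ft_force: [-0.2, 1.1, -6.3]
grip_width: 0.454
finger_force: 51.1
rel [380.9  71.2  -7.8] [-0.11 -0.13 -0.17]
```

View pics/w3.png

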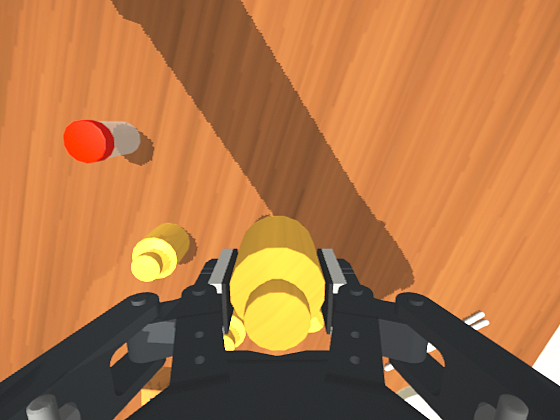

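The weight is held upright and is clear of everything. Its shoulder disc centre is at about (277,284) and its knob at (277,314). I'll work out its offset in the hand.

```bash
python3 - <<'E'
from h import *
w=load('w3');s=r.sense();R=s['ee_rot'];t=s['tcp_pos']
for u,v,h in [(277,284,.044),(277,314,.066)]:
    print((R.T@(atz(w,u,v,t[2]-.0145+h)-t)*1000).round(1))
E
python3 -m jog '[[30,8,2,-5,0,0,0],[30,25,5,-10,0,0,0],[30,50,10,-13,0,0,0],[30,80,15,-13,0,0,0],[30,112,21,-13,0,0,0],[30,144,27,-13,0,0,0],[30,176,33,-13,0,0,0],[30,208,39,-13,0,0,0]]' 50;  python3 -c "
from h import *
y=[np.cos(np.radians(18)),np.sin(np.radians(18))]
rel([.55,.0745,.165],y)"
```

```text
[  4.3  -0.6 -29.5]
[  5.3  -0.6 -51.5]
time_s: 6.22
tcp_pos: [0.5717, -0.0984, 0.1699]
ee_rot: [[-0.307, 0.952, -0.003], [0.952, 0.307, 0.0], [0.001, -0.003, -1.0]]
ft_force: [0.5, 0.3, -4.8]
grip_width: 0.457
finger_force: 51.1
rel [171.2  32.4   5. ] [-0.15 -0.08 -0.15]
```

```bash
python3 -m jog '[[30,30,6,0,0,0,0],[30,62,12,0,0,0,0],[30,92,18,0,0,0,0],[30,120,24,0,0,0,0],[30,143,29,0,0,0,0],[30,158,31,0,0,0,0],[30,165,32,0,0,0,0],[30,167,32,0,0,0,0]]' 50; python3 -m jog '[[30,0,0,10,0,0,0],[30,0,0,25,0,0,0],[30,0,0,35,0,0,0],[30,0,0,40,0,0,0],[30,0,0,40,0,0,0]]'; python3 - <<'E'
from h import *
w=snap('wrist','w4');s=r.sense();R=s['ee_rot'];t=s['tcp_pos'];print(s['time_s'],t,s['ft_force'])
print('expect pan px',proj(w,[.55,.0745,.09]))
e=R@np.array([.0045,-.0006,0]);print('weight',t+e)
y=[np.cos(np.radians(18)),np.sin(np.radians(18))]
rel([.55,.0745,.108],y)
E
```

```text
time_s: 6.88
tcp_pos: [0.5513, 0.07, 0.1702]
ee_rot: [[-0.309, 0.951, -0.002], [0.951, 0.309, -0.0], [0.001, -0.002, -1.0]]
ft_force: [0.6, 0.5, -4.7]
grip_width: 0.451
finger_force: 51.1
time_s: 7.3
tcp_pos: [0.5514, 0.0664, 0.1294]
ee_rot: [[-0.304, 0.953, -0.003], [0.953, 0.304, -0.002], [-0.0, -0.004, -1.0]]
ft_force: [0.4, -0.2, -4.0]
grip_width: 0.449
finger_force: 51.1
7.35 [0.55207579 0.06685139 0.1304352 ] [ 0.71052769 -0.11777494 -4.58598877]
expect pan px [[280.55225825 224.18811209]]
weight [0.5501334  0.07095469 0.13043463]
rel [ 7.9  0.4 22.4] [-0.11  0.02 -0.26]
```

View pics/w4.png

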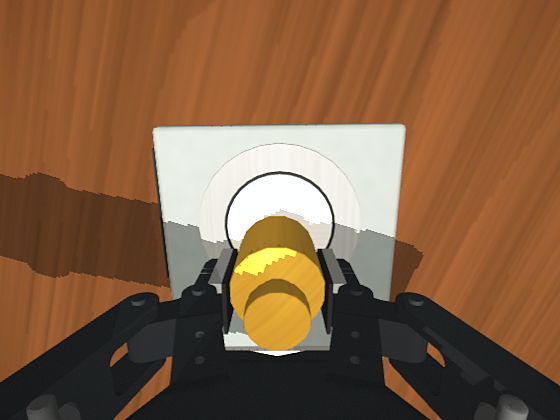

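The ring centre appears at about (280,224), as predicted, and the weight sits about 3.5 mm short of it. I'll correct that and lower gently.

```bash
python3 -m jog '[[30,2,0,5,0,0,0],[30,3.5,0,11,0,0,0],[30,3.5,0,16,0,0,0],[30,3.5,0,19,0,0,0],[30,3.5,0,21,0,0,0],[30,3.5,0,23,0,0,0],[30,3.5,0,24,0,0,0],[30,3.5,0,24,0,0,0]]' 50; python3 -m jog '[[30,0,0,1,0,0,0],[30,0,0,2,0,0,0],[30,0,0,3,0,0,0],[30,0,0,3,0,0,0],[30,0,0,3,0,0,0]]'
```

```text
time_s: 8.02
tcp_pos: [0.5515, 0.0713, 0.1072]
ee_rot: [[-0.306, 0.952, -0.0], [0.952, 0.306, -0.0], [-0.0, -0.0, -1.0]]
ft_force: [-0.4, -0.2, -4.4]
grip_width: 0.453
finger_force: 51.1
time_s: 8.43
tcp_pos: [0.5517, 0.0714, 0.1045]
ee_rot: [[-0.306, 0.952, 0.0], [0.952, 0.306, 0.0], [0.0, 0.0, -1.0]]
ft_force: [0.8, -0.2, -3.4]
grip_width: 0.455
finger_force: 51.2
```

```bash
python3 -m jog '[[30,0,0,1,0,0,0],[30,0,0,2,0,0,0],[30,0,0,3,0,0,0],[30,0,0,3.5,0,0,0],[30,0,0,3.5,0,0,0],[30,0,0,3.5,0,0,0],[30,0,0,3.5,0,0,0]]'
```

```text
time_s: 9.02
tcp_pos: [0.5517, 0.0714, 0.1011]
ee_rot: [[-0.306, 0.952, 0.001], [0.952, 0.306, 0.0], [0.0, 0.001, -1.0]]
ft_force: [0.1, 0.9, -0.0]
grip_width: 0.455
finger_force: 51.4
```

```bash
python3 -m jog '[[36,0,0,0.5,0,0,0],[39,0,0,0.5,0,0,0],[42,0,0,0.5,0,0,0],[46,0,0,0.5,0,0,0],[52,0,0,0.5,0,0,0],[60,0,0,0.5,0,0,0],[70,0,0,0.5,0,0,0],[80,0,0,0.5,0,0,0]]' 20; python3 -m jog '[[85,0,0,0,0,0,0],[85,0,0,0,0,0,0],[85,0,0,-5,0,0,0],[85,0,0,-15,0,0,0],[85,0,0,-30,0,0,0],[85,0,0,-55,0,0,0],[85,0,0,-85,0,0,0],[85,0,0,-110,0,0,0]]';python3 - <<'E'
from h import *
rel([.634,-.0405,.15],[np.cos(np.radians(18)),np.sin(np.radians(18))])
E
```

```text
time_s: 9.68
tcp_pos: [0.5516, 0.0713, 0.1004]
ee_rot: [[-0.306, 0.952, 0.0], [0.952, 0.306, 0.0], [0.0, 0.0, -1.0]]
ft_force: [0.1, 0.5, 0.4]
grip_width: 0.926
finger_force: 0.0
time_s: 10.35
tcp_pos: [0.5519, 0.0711, 0.2131]
ee_rot: [[-0.306, 0.952, 0.002], [0.952, 0.306, 0.0], [-0.0, 0.002, -1.0]]
ft_force: [0.9, -0.1, -0.2]
grip_width: 0.999
finger_force: 0.0
rel [-131.4   44.    63.2] [ 0.1   0.   -0.19]
```

```bash
python3 -m jog '[[85,-15,5,0,0,0,0],[85,-45,15,0,0,0,0],[85,-80,27,0,0,0,0],[85,-110,37,0,0,0,0],[85,-126,43,0,0,0,0],[85,-131,45,0,0,0,0],[85,-131,45,0,0,0,0],[85,-131,45,0,0,0,0]]'; python3 - <<'E'
from h import *
w=snap('wrist','w5');print(r.sense()['tcp_pos'])
print(proj(w,[.635,-.04,.112]),proj(w,[.635,-.04,.068]))
E
```

```text
time_s: 11.02
tcp_pos: [0.6342, -0.0386, 0.2106]
ee_rot: [[-0.307, 0.952, -0.0], [0.952, 0.307, 0.001], [0.001, 0.0, -1.0]]
ft_force: [0.6, 0.2, 0.1]
grip_width: 0.995
finger_force: 0.0
[ 0.63402893 -0.03772624  0.21053245]
[[278.45563503 212.45090062]] [[278.21530672 199.36558218]]
```

View pics/w5.png

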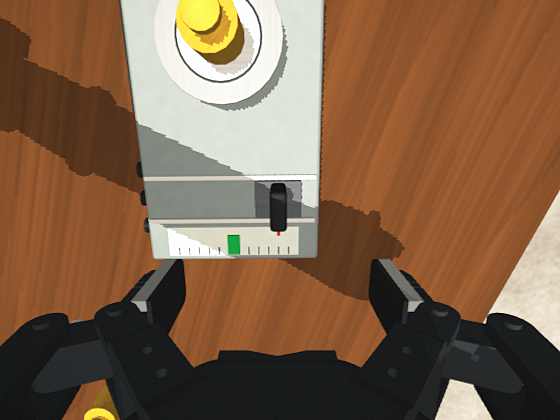

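The weight stands inside the ring. The handle top is centred at (278,212), as predicted. The pointer is at (278,234) and the band at (233,244). Now I descend onto the handle.

```bash
python3 -m jog '[[60,-1,0,15,0,0,0],[50,-2.5,0,40,0,0,0],[50,-2.5,0,70,0,0,0],[50,-2.5,0,95,0,0,0],[50,-2.5,0,115,0,0,0],[50,-2.5,0,128,0,0,0],[50,-2.5,0,134,0,0,0],[50,-2.5,0,134,0,0,0]]'; python3 -m jog '[[30,0,0,0,0,0,0],[20,0,0,0,0,0,0],[5,0,0,0,0,0,0],[5,0,0,0,0,0,0],[5,0,0,0,0,0,0],[5,0,0,0,0,0,0],[5,0,0,0,0,0,0],[5,0,0,0,0,0,0]]' 60
```

```text
time_s: 11.73
tcp_pos: [0.6344, -0.0407, 0.0754]
ee_rot: [[-0.308, 0.952, -0.002], [0.952, 0.308, 0.001], [0.001, -0.002, -1.0]]
ft_force: [-0.5, -0.1, 0.7]
grip_width: 0.585
finger_force: 0.0
time_s: 12.4
tcp_pos: [0.6363, -0.042, 0.078]
ee_rot: [[-0.307, 0.952, 0.003], [0.952, 0.307, 0.0], [-0.001, 0.002, -1.0]]
ft_force: [-1.1, 0.5, 6.2]
grip_width: 0.151
finger_force: 59.0
```

```bash
python3 -m jog '[[5,0,-2,-1,0,0,0],[5,0,-6,-1,0,0,0],[5,0,-12,-1,0,0,0],[5,0,-19,-1,0,0,0],[5,0,-27,-1,0,0,0],[5,0,-34,-1,0,0,0],[5,0,-40,-1,0,0,0],[5,0,-43,-1,0,0,0]]' 70; python3 -m jog '[[5,0,-1,0,0,0,0],[5,0,-1,0,0,0,0],[5,0,-1,0,0,0,0],[5,0,-1,0,0,0,0]]'; python3 - <<'E'
from h import *
snap('wrist','w6');a=snap('scene','s6');b=snap('side','d6');w=load('w6')
f=lambda i,x0,x1,y0,y1,k:cv2.resize(i[y0:y1,x0:x1],None,fx=k,fy=k,interpolation=cv2.INTER_CUBIC)
A=f(a['image'],210,370,150,270,2.5);B=f(b['image'],210,330,170,300,2.3);C=f(w['image'],130,430,0,280,1)
im=np.zeros((600,800,3),np.uint8);im[:300,:400]=A;im[:299,400:676]=B;im[300:580,:300]=C
print(r.sense()['time_s']);cv2.imwrite('pics/c6.png',im[:,:,::-1])
E
```

```text
time_s: 13.07
tcp_pos: [0.5953, -0.0556, 0.0781]
ee_rot: [[-0.306, 0.952, 0.004], [0.952, 0.306, -0.0], [-0.001, 0.004, -1.0]]
ft_force: [7.1, -0.3, -1.0]
grip_width: 0.153
finger_force: 68.6
time_s: 13.4
tcp_pos: [0.5948, -0.0557, 0.0781]
ee_rot: [[-0.306, 0.952, 0.004], [0.952, 0.306, -0.0], [-0.002, 0.004, -1.0]]
ft_force: [7.4, -1.6, 0.3]
grip_width: 0.153
finger_force: 68.7
13.55
```

View pics/c6.png

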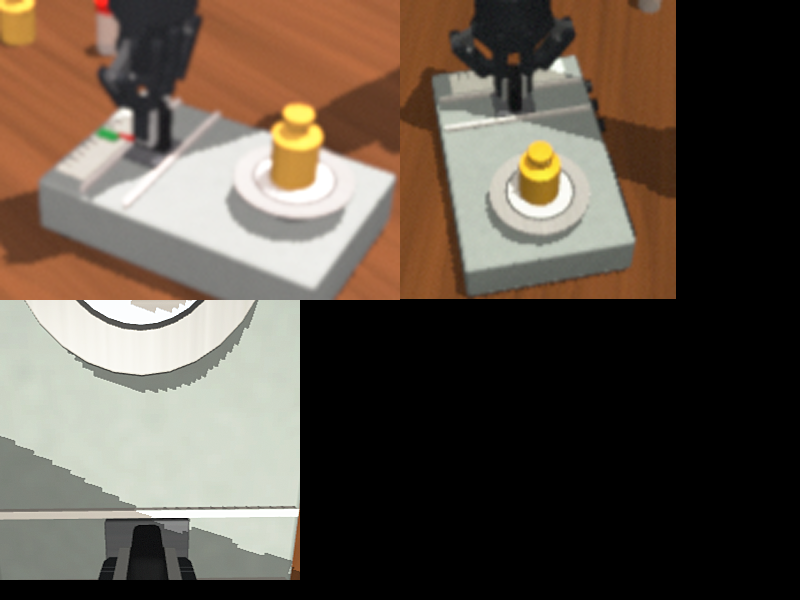

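The weight stands well within the ring. The pointer lies at the band, with red at crop (125,137) and green at (107,133). I'll check the alignment numerically and in an enlarged crop.

```bash
python3 - <<'E'
from h import *
w=load('w5');a=load('s6')
ex=np.array([np.cos(np.radians(18)),np.sin(np.radians(18)),0])
p,m=atz(w,278.3,235,.068),atz(w,233.5,244,.064);print('w5 travel',(p-m)@ex,p,m)
c=cv2.resize(a['image'][180:225,225:295],None,fx=11,fy=11,interpolation=cv2.INTER_CUBIC)
ey=np.array([-ex[1],ex[0],0]);m=np.array([.6076,-.0993,.064])
for s in (-.006,0,.006):
    for q in ([0,0,.0],[0,.01,0],[0,.016,.004]):
        o=(proj(a,m+ex*s+ey*q[1]+[0,0,q[2]])[0]-[225,180])*11+5;print(s,q,o.round())
cv2.imwrite('pics/c7.png',c[:,:,::-1])
E
```

```text
w5 travel 0.04456729204950027 [ 0.64607532 -0.07393754  0.068     ] [ 0.6070602  -0.09808412  0.064     ]
-0.006 [0, 0, 0.0] [336. 239.]
-0.006 [0, 0.01, 0] [377. 253.]
-0.006 [0, 0.016, 0.004] [401. 246.]
0 [0, 0, 0.0] [320. 253.]
0 [0, 0.01, 0] [361. 268.]
0 [0, 0.016, 0.004] [385. 260.]
0.006 [0, 0, 0.0] [303. 267.]
0.006 [0, 0.01, 0] [344. 282.]
0.006 [0, 0.016, 0.004] [369. 275.]
```

View pics/c7.png

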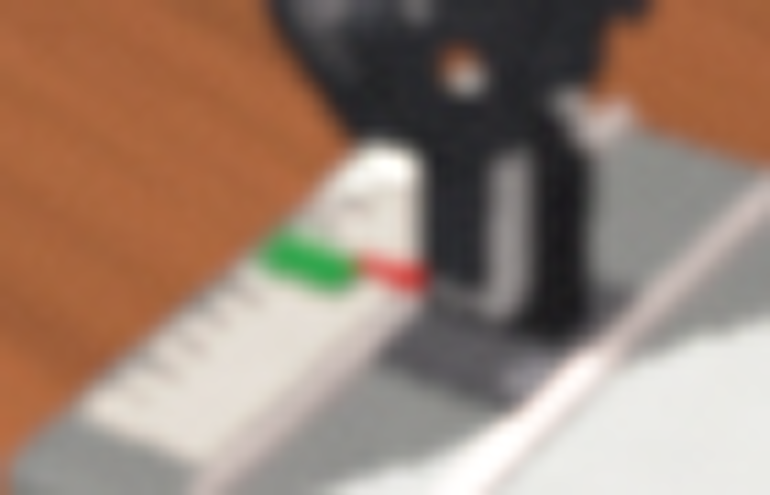

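Allowing for the pointer being 4 mm above the band, the pointer's line lands on the band's centre: crop row about 256 at column 310, where the band spans about 237 to 275. The measured travel of 43.7 mm agrees with the 44.6 mm needed, and the band allows ±6 mm. I'll hold for a few rows and hand in.

```bash
python3 -m jog '[[5,0,-0.5,0,0,0,0],[5,0,-0.5,0,0,0,0],[5,0,-0.5,0,0,0,0],[5,0,-0.5,0,0,0,0]]'; python3 -c "
from rig import job
print(job.job_done())"
```

```text
time_s: 13.88
tcp_pos: [0.5945, -0.0558, 0.0781]
ee_rot: [[-0.306, 0.952, 0.005], [0.952, 0.306, -0.0], [-0.002, 0.004, -1.0]]
ft_force: [7.1, 0.6, -0.2]
grip_width: 0.158
finger_force: 68.7
the job is handed in; nothing more can be done
None
```

I handed the job in at 13.9 s: the large brass weight stands upright inside the ring on the pan, and the gripper is still holding the slide with its pointer on the green band; no verdict was returned.

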